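# Unlock the shop's cash box and hold the key turned

## Task

Open the cash box for me: take its key, the one with the flat wooden grip, out of the desk stand, work it fully home in the lock on the box's front strip (the wafers are sticky, so it may need a little jiggling), and turn it a quarter turn clockwise as far as it goes, so that the lid springs ajar. The lock springs back as soon as the key is let go, so finish while still holding the key fully turned, and I will drop the takings in and shut the lid. Leave the screwdriver and the other things where they are.

Things in the scene. Friction and masses are not known exactly. Their poses are not given: they have to be found in the camera images.
- key: cash-box key, 106 mm long, 70 g, upright, blade down, in a bore of the desk stand. Origin: centre of the underside of its round steel ferrule (23 mm across, z 0 to 6 mm), which rests on the stand's top. +z up the grip, y across the blade's width, x through its thickness. Flat wooden grip, 12 mm thick along x, 28 to 30 mm wide along y from z 20 to 66 mm, top at z 72 mm; take it across the 12 mm
- key_grip (a point): middle of the key's flat wooden grip, 48 mm above the key's origin; axes as the key's
- key_tip (a point): end of the key's blade, 34 mm below the key's origin. The steel blade is 4 mm thick (x) and 12 mm wide (y), with the same V cuts along both edges, so it goes in either way round; it tapers to 2.4 x 4.4 mm over its last 4.5 mm
- key_stand: wooden desk stand, fixed, 62 x 140 x 50 mm on a foot of 72 x 150 x 8 mm; origin under its centre, z up. Two bores in its top, 16 mm across and 42 mm deep, at y = -35 and +35 mm: one holds the key, the other the screwdriver (which is which varies)
- screwdriver: small loose screwdriver with a round turned wooden handle, 25 mm across, in the stand's other bore, top 86 mm above the stand; to be left there. Origin at the underside of its ferrule
- cash_box: grey steel cash box, fixed, 170 x 230 x 90 mm; origin under its centre, x towards its back, z up. Its top is a fixed front strip (x -85 to -29 mm) with the lock in the middle, then the hinged lid, which carries a flat bail handle (8 mm high, 37 to 60 mm behind the lid's front edge)
- keyway (a point): centre of the keyway's mouth on the lock's upright axis, at the top of the front strip (90 mm above the table); axes as the box's. Unturned, the slot is 5.4 mm along x and 13.4 mm along y, with a 2.5 mm bevelled lead-in all round: the blade goes in with its width along the box's y. Key home: ferrule on the lock's face, the key's origin at this point (height within 2.5 mm)
- wafer0 (a joint): one of three sprung, sticky wafers, at 12, 18 and 24 mm depth, that click over the blade's teeth: its displacement in m. Pushed straight, the key jams on them and takes 15 to 35 N; pressed down while being twisted to and fro by 4 to 6 degrees (or rocked 1 mm sideways) it passes with about 12 N
- plunger (a joint): travel in m of the sprung plunger (1 to 3 N) that the key's tip meets 26 mm down the keyway; 0.008 with the key home. The plug is blocked until it is pushed down more than 0.005, i.e. with the key within 3 mm of home
- lock_plug (a joint): turn of the lock's plug, rad: 0 locked, grows clockwise seen from above, stop at 1.571 (a quarter turn). A spring turns it back (0.02 to 0.1 N m). The blade has about 0.12 rad of play in the slot, so from straight in the slot the key turns about 1.7 rad until the plug is at its stop
- lid (a joint): opening of the cash box's lid, rad: 0 shut. A cam on the plug frees the lid's keeper after about 0.4 rad of turn; a damped spring then raises the lid to about 0.29 rad (front edge up by about 30 mm) within 2 s. The lid's front edge is 28 mm behind the lock's axis
- washi_tape: roll of wide paper tape, 96 x 95 x 25 mm, a loose bystander in front of the cash box; origin under its centre
- wood_bird: small plain wooden bird, 55 x 109 x 54 mm, a loose bystander behind the desk stand; origin under its centre
- soap_a: wrapped bar of soap, 63 x 82 x 25 mm, a loose bystander behind the desk stand; origin under its centre
- stamp_a: hand stamp with a turned wooden handle, 37 x 46 x 72 mm, a loose bystander right of the desk stand; origin under its centre
- egg_cup: turned wooden egg cup, 50 x 50 x 53 mm, a loose bystander in front of the desk stand; origin under its centre
Not all that is in view belongs to the job. What is shaped like the key but black is not meant.

How it is judged:
By the outcome, as a careful person would: the job done as asked, in the order asked, and still so for the second after the job is handed in, while the arm keeps its last pose, push and grip.
It also fails if it takes over 69 s, if anything falls off the work surface, if the arm or the gripper's body presses on something with over 40 N, if the wrist force passes 120 N, or if a joint passes its speed limit or range.

## Robot

A 6-joint arm with a two-finger parallel gripper is mounted at the origin on a cart in front of the work surface, level with it; the furniture and walls round the work are solid. World frame = base frame: x ahead of the robot, y to its left, z up, the work surface at z = 0. Lengths are in m, angles in degrees, forces in N, time in s.
With the tool pointing down it reaches from about 0.375 to 0.9 m from the base axis. Payload 3.1 kg.
Tool frame: the origin (TCP) lies at the very end of the fingers, on their centre line; the grasp point (between the pads) lies 19 mm behind it; z points along the fingers, y is the direction in which the jaws open and shut (so a half turn about z gives the same grasp; the last joint's range is limited). The gripper opens to 87 mm and grips with 3 to 60 N. Pads are 19 mm wide; open, the fingers measure 117 mm over their backs; the gripper's body (75 mm by 190 mm) begins 51 mm behind the grasp point.
Start: joints at [-76.347, 30.224, 82.088, -0, 67.689, -10.227], TCP at [0.253, -0.571, 0.223] pointing down, gripper open.
Joint ranges: [-176.69, 176.69], [-43.24, 126.21], [12.49, 139.97], [-82, 262], [0, 151.66], [-163.58, 163.58]. Speed limits (degrees/s): [159.86, 159.86, 180, 180, 180, 180].

## Interface

Orientations are given as a 3x3 rotation matrix whose columns are the frame's x, y, z axes.
In Python, from rig import readout, capture, camera_model, bot, spot_in, regions_of gives the robot as it stands.
- The arm moves only by the tool send_rows, never from a script. Its argument "moves" is a list that holds one entry, the list of rows, each a list of 7 numbers: the turn, a rotation vector about the tool's x, y, z in degrees, then the shift along the tool's x, y, z in cm, then the opening, from -1 (shut) to 1 (fully open). A call has exactly 5 rows; each row shifts and turns the commanded pose from where the row before left it, along the tool's axes as they then stand; what a row does not reach is not made up. A row lasts 1/10 s, in which the tool goes at most 50 mm and 8.59 degrees, less where a joint would pass 70% of its speed; a pose out of reach is approached as far as the arm can. A call with a gripper value outside its range is refused whole. The fingers move at their own pace and stop on an object; the grip force is fixed at half the most. Time passes only in rows, so rows that do not move let the fingers close, or fill a call up. It gives the time, the measured TCP pose, the force and the opening at its end, in the units of the state.
- readout.read_state(): the state, without advancing time (a new reading comes with each control period).
- capture(name): name is "scene" or "top" or "wrist"; returns the picture (480x640x3 uint8, blue, green, red); there is no depth.
- camera_model(name): a dict with "camera_matrix" (3x3 intrinsics, pixels), "pose" (4x4, takes a point from camera to world coordinates). Camera axes: x right, y up, looking along -z (the intrinsics and any distortion apply to the point x, -y, -z); pixel columns grow to the right and rows downward; lengths in m; the calibration is good to about 2 mm. The wrist camera is an equidistant fisheye: a pixel r from the principal point sees the ray r / f radians off the axis. A picture is of the moment at which its call begins: read the wrist's pose just before it. camera_model takes no time and is no camera call; for the wrist camera it gives the pose at the moment of the call.
- bot.hand_in(): hands the job in, once; it reports no verdict.
Trained networks look in the newest picture that a camera, given by its name, has taken for a name from the list of things; names that differ only in an ending like _2 or _b are one class to them, and where a whole thing is asked for, a point or a joint stands for the part that bears it (a point fixed in the world has none). Each returns a list of dicts, best first, with "p" (0 to 1); they miss things now and then, are a little off and sometimes report something else, mostly with a low value. They report only what shows in the picture. A call takes as long as a camera call. They do not tell look-alikes from the thing itself.
- spot_in(camera, thing): "location" ([x, y, z] in m, in world coordinates, good to about 4 mm: the middle of the surface that is visible of it).
- regions_of(camera, thing): "mask" (480x640 bool, what is visible of it).
The state is a dict: "time_s": time; "joint_positions": joint angles; "qvel": joint speeds; "tau": joint torques, N m; "position": TCP position; "tcp_rot": TCP orientation; "force": force on the tool from outside, world axes, zero at the start; "moment": the same for the moment, N m; "opening": opening from 0.0 (shut) to 1.0 (fully open).
Only numpy, scipy, OpenCV 4.12 (cv2) and the standard library are available. Lean on these libraries where they do the work, as an engineer would, in place of code of your own. Each camera call takes 0.05 s, during which the arm holds its last target. There are 200 camera calls.

## Working session

There is one attempt and no reset: what is moved stays moved. The work goes in short steps, Python scripts to look and compute and a tool call to move; the robot and the scene stay as the last step left them, time stands still between calls to the robot, and variables do not carry over. Pictures are saved under pics/ and viewed, about 8 in all and at most 12, crops included, and the job is handed in when it is done.

Besides the shell and the picture viewer there is one more tool, called after "Request:" as a command line: name --argument value ..., lists and objects as JSON in quotes. send_rows: Moves the arm, as the interface text tells. Its arguments: {"type":"object","properties":{"moves":{"type":"array","items":{"type":"array","items":{"type":"array","items":{"type":"number"}}}}},"required":["moves"]}

```bash
mkdir -p pics; python3 - <<'E'
from rig import *
import cv2, numpy as np
s=readout.read_state();print(s)
ims=[]
for c in("scene","top"):
    im=capture(c);cv2.imwrite(f"pics/{c}0.png",im);ims.append(im)
    m=camera_model(c);print(c,np.round(m["camera_matrix"],1).tolist(),np.round(m["pose"],3).tolist(),[k for k in m])
    for t in("key","key_grip","key_stand","screwdriver","cash_box","keyway","egg_cup","stamp_a","washi_tape"):
        try:
            print(c,t,[(np.round(d["location"],3).tolist(),round(d["p"],2)) for d in spot_in(c,t)[:3]])
        except Exception as e: print(t,e)
print(readout.read_state()["time_s"])
E
```

```text
{'time_s': 0.0, 'joint_positions': array([-7.63484028e+01,  3.02790493e+01,  8.21562709e+01, -1.95242618e-03,
        6.76900824e+01, -1.02281121e+01]), 'qvel': array([-0.02491394, -0.01195244, -0.06579003,  0.03369266,  0.08547853,
        0.12810889]), 'tau': array([ 1.98040558e-03, -4.40037382e+01, -1.76587683e+01,  6.35195780e-02,
        5.81668527e-02, -1.65832735e-04]), 'position': array([ 0.25284385, -0.57076471,  0.2215714 ]), 'tcp_rot': array([[ 9.14392221e-01,  4.04829058e-01, -5.47202652e-04],
       [ 4.04829270e-01, -9.14389835e-01,  2.11941276e-03],
       [ 3.57643326e-04, -2.15949819e-03, -9.99997604e-01]]), 'force': array([-0.35447646,  0.72130743,  0.09519238]), 'moment': array([-0.00917492, -0.00322735,  0.01450926]), 'opening': 1.000987080697245}
scene [[557.5, 0.0, 317.7], [0.0, 557.5, 237.9], [0.0, 0.0, 1.0]] [[-0.477, 0.428, -0.768, -0.427], [-0.879, -0.211, 0.428, 0.35], [0.021, 0.879, 0.477, 0.679], [0.0, 0.0, 0.0, 1.0]] ['camera_matrix', 'pose']
scene key [([0.487, -0.34, 0.092], 0.92), ([0.534, 0.12, 0.091], 0.59), ([0.503, -0.319, 0.05], 0.2)]
scene key_g
[... 383 characters left out ...]
scene washi_tape [([0.353, 0.082, 0.016], 0.6)]
top [[618.0, 0.0, 321.5], [0.0, 618.0, 231.8], [0.0, 0.0, 1.0]] [[-0.006, 0.998, -0.066, 0.451], [-1.0, -0.006, -0.002, -0.173], [-0.003, 0.066, 0.998, 1.393], [0.0, 0.0, 0.0, 1.0]] ['camera_matrix', 'pose']
top key [([0.49, -0.134, 0.012], 0.77), ([0.49, -0.337, 0.121], 0.52)]
top key_grip [([0.491, -0.14, 0.012], 0.73), ([0.492, -0.341, 0.122], 0.53)]
top key_stand [([0.507, -0.311, 0.045], 0.92), ([0.618, 0.101, 0.091], 0.49)]
top screwdriver [([0.519, -0.274, 0.128], 0.69)]
top cash_box []
top keyway [([0.588, 0.088, 0.096], 0.78)]
top egg_cup [([0.362, -0.415, 0.037], 0.68)]
top stamp_a [([0.496, -0.492, 0.02], 0.51)]
top washi_tape []
1.0
```

View pics/scene0.png

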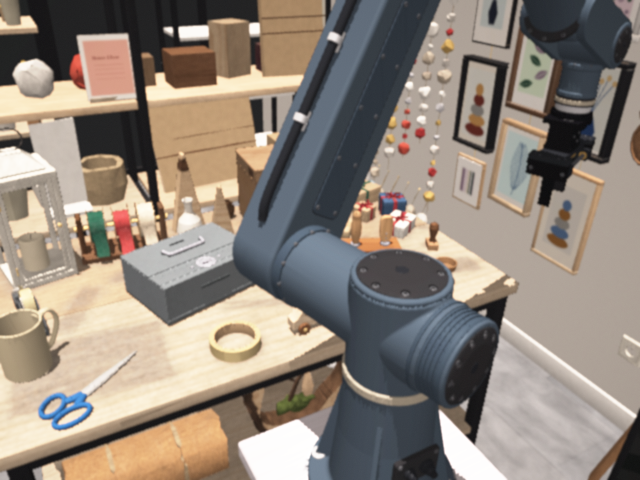

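View pics/top0.png

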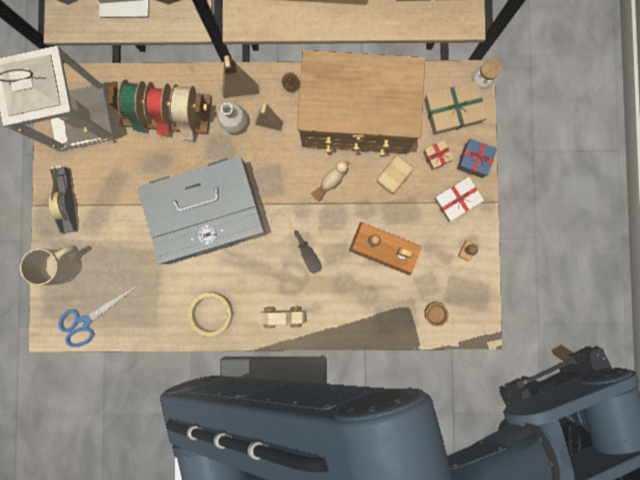

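The scene view is mostly blocked by the arm. The top view shows the stand at about (385,247), with the round screwdriver handle at (375,240) and the flat key grip at (404,254). The black look-alike lies at (307,250), and the lock is at (206,235).

```bash
cat > h.py <<'E'
from rig import *
import cv2, numpy as np
def cam(c): 
    m=camera_model(c); return np.array(m["camera_matrix"]),np.array(m["pose"])
def proj(c,P,m=None):
    K,T=m or cam(c); P=np.atleast_2d(P); q=(P-T[:3,3])@T[:3,:3]; v=q*[1,-1,-1]
    if c=="wrist":
        r=np.hypot(v[:,0],v[:,1]); th=np.arctan2(r,v[:,2]); u=v[:,:2]/np.maximum(r,1e-9)[:,None]*th[:,None]
    else: u=v[:,:2]/v[:,2:]
    return u*[K[0,0],K[1,1]]+K[:2,2]
def onplane(c,px,z,m=None):
    K,T=m or cam(c); px=np.atleast_2d(px); u=(px-K[:2,2])/[K[0,0],K[1,1]]
    if c=="wrist":
        th=np.hypot(u[:,0],u[:,1]); d=np.c_[u/np.maximum(th,1e-9)[:,None]*np.sin(th)[:,None],np.cos(th)]
    else: d=np.c_[u,np.ones(len(u))]
    d=d*[1,-1,-1]@T[:3,:3].T
    return T[:3,3]+d*((z-T[2,3])/d[:,2])[:,None]
def tool(): 
    s=readout.read_state(); return s["position"],s["tcp_rot"],s
def go(p,yaw=None):
    "shift (cm, tool axes) and rotvec(deg) to get TCP to p with tool y-axis at yaw deg (mod 180), tool down"
    from scipy.spatial.transform import Rotation as R
    x,r,s=tool(); print("t",s["time_s"],"pos",np.round(x,4),"yaw",np.round(np.degrees(np.arctan2(r[1,1],r[0,1])),2),"z",np.round(r[:,2],4),"F",np.round(s["force"],1),"op",round(s["opening"],3),"j",np.round(s["joint_positions"],1))
    print("shift cm",np.round(r.T@(np.array(p)-x)*100,2))
    if yaw is not None:
        for k in(0,180):
            a=np.radians(yaw+k); y=np.array([np.cos(a),np.sin(a),0]); z=np.array([0,0,-1.]); t=np.c_[np.cross(y,z),y,z]
            print("turn",np.round(np.degrees(R.from_matrix(r.T@t).as_rotvec()),2))
E
python3 - <<'E'
from h import *
go([.40,-.36,.26]); x,r,s=tool(); K,T=cam("wrist"); print(K.round(1).tolist(),(r.T@(T[:3,3]-x)).round(4),(r.T@T[:3,:3]).round(3).tolist())
im=cv2.imread("pics/top0.png"); print(onplane("top",[[404,254],[375,240]],.115).round(3),onplane("top",[206,235],.092).round(3))
a=cv2.resize(im[215:280,345:425],None,fx=5,fy=5,interpolation=3);b=cv2.resize(im[150:270,130:270],None,fx=2.8,fy=2.8,interpolation=3)
h=max(a.shape[0],b.shape[0]);o=np.zeros((h,a.shape[1]+b.shape[1],3),np.uint8);o[:a.shape[0],:a.shape[1]]=a;o[:b.shape[0],a.shape[1]:]=b
cv2.imwrite("pics/c.png",o)
E
```

```text
t 1.0 pos [ 0.253  -0.5715  0.2226] yaw -66.12 z [ 0. -0. -1.] F [-0.1  0.2 -0.1] op 1.003 j [-76.3  30.2  82.1   0.   67.7 -10.2]
shift cm [ 22.   -13.39  -3.74]
[[371.6, 0.0, 326.9], [0.0, 371.6, 239.0], [0.0, 0.0, 1.0]] [ 0.0702  0.0007 -0.1615] [[-0.0, 0.968, 0.251], [1.0, -0.0, 0.001], [0.001, 0.251, -0.968]]
[[ 0.489 -0.34   0.115]
 [ 0.518 -0.281  0.115]] [[0.532 0.074 0.092]]
```

View pics/c.png

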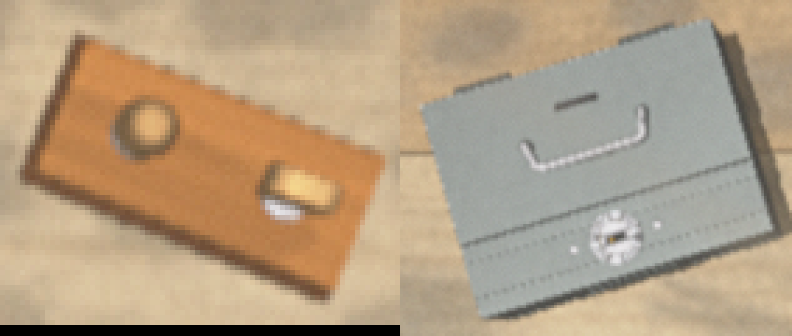

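The crop confirms the layout: the key is the flat grip, its wide side roughly 13° off the stand's cross direction, and the steel ferrule shows beneath it. The round screwdriver is in the other bore. The keyway slot sits in the middle of the strip, and the box is turned about +16°. I'll move above the key.

Request:
send_rows --moves '[[[0, 0, 0, 3.9, -1.45, -0.2, 0.6], [0, 0, 0, 3.9, -1.45, -0.2, 0.6], [0, 0, 0, 3.9, -1.45, -0.2, 0.6], [0, 0, 0, 3.9, -1.45, -0.2, 0.6], [0, 0, 0, 3.9, -1.45, -0.2, 0.6]]]'

```text
time_s: 1.5
position: [0.403, -0.4251, 0.2328]
tcp_rot: [[0.915, 0.404, 0.0], [0.404, -0.915, -0.0], [0.0, 0.0, -1.0]]
force: [-0.8, 0.1, -0.3]
opening: 0.804
```

Request:
send_rows --moves '[[[0, 0, 0, 3.9, -1.45, -0.2, 0.6], [0, 0, 0, 3.9, -1.45, -0.2, 0.6], [0, 0, 0, 3.9, -1.45, -0.2, 0.6], [0, 0, -8, 0, 0, 0, 0.6], [0, 0, -8, 0, 0, 0, 0.6]]]'

```text
time_s: 2.0
position: [0.4926, -0.3376, 0.2387]
tcp_rot: [[0.762, 0.648, 0.0], [0.648, -0.762, -0.0], [-0.0, 0.0, -1.0]]
force: [0.1, -0.3, 0.2]
opening: 0.8
```

Request:
send_rows --moves '[[[0, 0, -8, 0, 0, 0, 0.6], [0, 0, -8, 0, 0, 0, 0.6], [0, 0, -8, 0, 0, 0, 0.6], [0, 0, -8, 0, 0, 0, 0.6], [0, 0, -5, 0, 0, 0, 0.6]]]'

```text
time_s: 2.5
position: [0.4914, -0.3391, 0.2386]
tcp_rot: [[0.223, 0.975, 0.0], [0.975, -0.223, 0.0], [0.0, 0.0, -1.0]]
force: [0.0, -0.5, 0.5]
opening: 0.802
```

```bash
python3 - <<'E'
from h import *
go([.489,-.34,.2],-13)
m=cam("wrist");im=capture("wrist");cv2.imwrite("pics/w1.png",im)
for t in("key","key_grip"):print(t,[(np.round(d["location"],3).tolist(),round(d["p"],2)) for d in spot_in("wrist",t)[:3]])
np.save("m1.npy",np.array([np.vstack([m[0],[0,0,0]]).tolist()],dtype=object),allow_pickle=True) if 0 else None
np.savez("m1",K=m[0],T=m[1])
c=proj("wrist",[.489,-.34,.122],m)[0];print(c)
x0,y0=(c-100).astype(int).clip(0);cv2.imwrite("pics/w1c.png",cv2.resize(im[y0:y0+150,x0:x0+200],None,fx=4,fy=4,interpolation=3));print(x0,y0)
E
```

```text
t 2.5 pos [ 0.4914 -0.3391  0.2386] yaw -12.86 z [ 0.  0. -1.] F [ 0.  -0.5  0.5] op 0.802 j [-45.3  27.   85.2   0.   67.8 -32.5]
shift cm [-0.15 -0.21  3.86]
turn [ 0.   -0.    0.14]
turn [   0.      0.   -179.86]
key [([0.5, -0.342, 0.12], 0.66), ([0.489, -0.144, 0.006], 0.59)]
key_grip [([0.496, -0.338, 0.115], 0.67), ([0.491, -0.143, 0.015], 0.59)]
[321.83164439 237.25449627]
221 137
```

View pics/w1c.png

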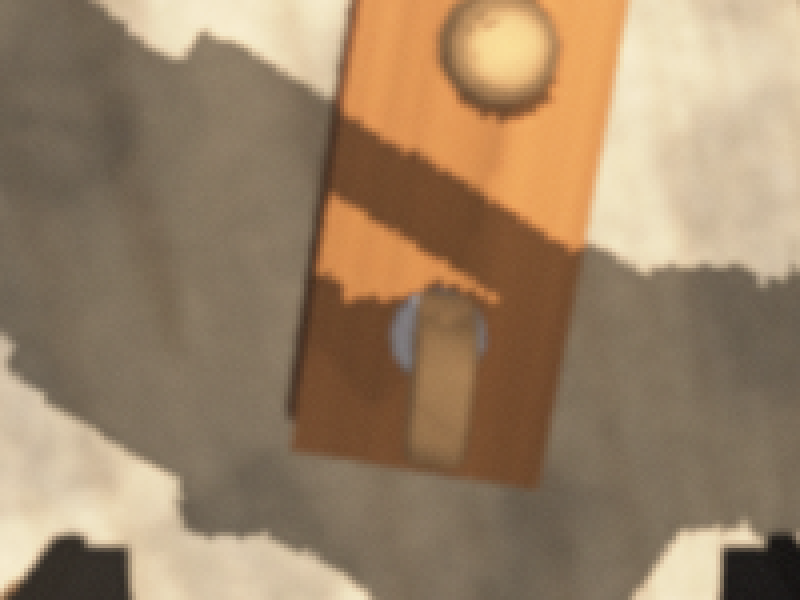

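The wrist crop shows the key's flat grip nearly upright in the picture: top face from about (447,330) to (437,464), ferrule ring centred near (439,334), screwdriver knob at (500,50).

```bash
python3 - <<'E'
from h import *
d=np.load("m1.npz");m=(d["K"],d["T"])
f=lambda pts,z:onplane("wrist",np.array(pts)/4+[221-.4,137-.4],z,m)
L=f([[420,330],[409,460]],.122);R=f([[477,335],[464,465]],.122)
for A in(L,R):v=A[0]-A[1];print("key y yaw",np.degrees(np.arctan2(v[1],v[0])),np.linalg.norm(v),A.round(4).tolist())
print("width",np.linalg.norm(L-R,axis=1),"bottom mid",(L[1]+R[1])/2)
print("ferrule",f([[439,334]],.056).round(4), "screw top",f([[502,52]],.136).round(4))
S=f([[295,452],[540,488],[625,20]],.05);print("stand corners",S.round(4), np.degrees(np.arctan2(*(S[2]-S[1])[1::-1])))
E
```

```text
key y yaw 72.33836877099792 0.025914547341399516 [[0.495, -0.3267, 0.122], [0.4872, -0.3514, 0.122]]
key y yaw 72.01565446543957 0.025977969880201936 [[0.5054, -0.3301, 0.122], [0.4974, -0.3548, 0.122]]
width [0.01092476 0.01077894] bottom mid [ 0.49228303 -0.35310599  0.122     ]
ferrule [[ 0.4959 -0.3415  0.056 ]] screw top [[ 0.521  -0.2783  0.136 ]]
stand corners [[ 0.4547 -0.3637  0.05  ]
 [ 0.5115 -0.3861  0.05  ]
 [ 0.5549 -0.2789  0.05  ]] 67.98226336691069
```

Request:
send_rows --moves '[[[0, 0, 5, 0, 0, 0, 0.6], [0, 0, 0, 0, 0.5, 4, 0.6], [0, 0, 0, 0, 0, 4, 0.6], [0, 0, 0, 0, 0, 4, 0.6], [0, 0, 0, 0, 0, 0, 0.6]]]'

```text
time_s: 3.15
position: [0.4929, -0.3375, 0.1133]
tcp_rot: [[0.313, 0.95, -0.009], [0.95, -0.313, 0.009], [0.006, -0.011, -1.0]]
force: [0.2, 0.3, 0.7]
opening: 0.801
```

Request:
send_rows --moves '[[[0, 0, 0, 0, 0, 2, 0.6], [0, 0, 0, 0, 0, 2, 0.6], [0, 0, 0, 0, 0, 0, 0.6], [0, 0, 0, 0, 0, 0, 0.6], [0, 0, 0, 0, 0, 0, -0.2]]]'

```text
time_s: 3.65
position: [0.4972, -0.3416, 0.0806]
tcp_rot: [[0.311, 0.95, 0.003], [0.95, -0.311, -0.002], [-0.002, 0.003, -1.0]]
force: [0.8, -0.2, 0.4]
opening: 0.766
```

```bash
python3 - <<'E'
from h import *
go([.4962,-.341,.079],-17.8)
m=cam("wrist");im=capture("wrist")
c=proj("wrist",[.496,-.341,.122],m)[0];print(c)
x0,y0=(c-[100,75]).astype(int).clip(0);cv2.imwrite("pics/w2c.png",cv2.resize(im[y0:y0+150,x0:x0+200],None,fx=3,fy=3,interpolation=3))
E
```

```text
t 3.65 pos [ 0.4972 -0.3416  0.0806] yaw -18.14 z [ 0.0025 -0.0025 -1.    ] F [ 0.8 -0.2  0.4] op 0.766 j [-45.1  39.2  91.9   0.   48.7 -27. ]
shift cm [ 0.03 -0.11  0.16]
turn [ 0.18  0.09 -0.34]
turn [ 1.4000e-01 -2.8000e-01  1.7966e+02]
[318.6748728  338.66139835]
```

View pics/w2c.png

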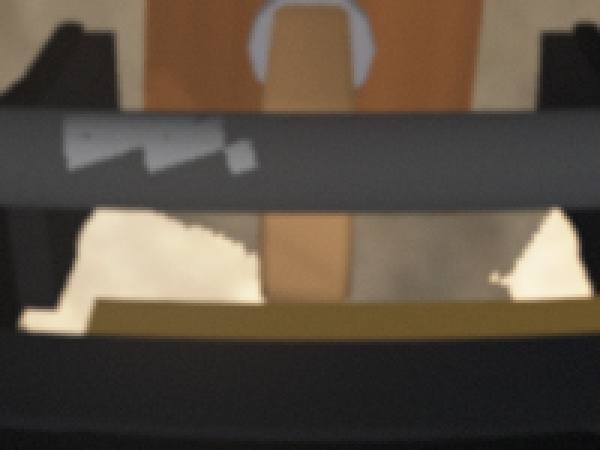

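The fingers straddle the flat grip; it sits about 2 mm to the tool's −y side. I'll correct and close.

Request:
send_rows --moves '[[[0, 0, -0.3, 0.03, -0.18, 0.15, -0.2], [0, 0, 0, 0, 0, 0, -0.4], [0, 0, 0, 0, 0, 0, -0.6], [0, 0, 0, 0, 0, 0, -0.8], [0, 0, 0, 0, 0, 0, -1]]]'

```text
time_s: 4.2
position: [0.4945, -0.3398, 0.077]
tcp_rot: [[0.306, 0.952, -0.0], [0.952, -0.306, 0.0], [0.0, -0.0, -1.0]]
force: [0.0, 0.2, 0.1]
opening: 0.293
```

Request:
send_rows --moves '[[[0, 0, 0, 0, 0, 0, -1], [0, 0, 0, 0, 0, 0, -1], [0, 0, 0, 0, 0, 0, -1], [0, 0, 0, 0, 0, 0, -1], [0, 0, 0, 0, 0, 0, -1]]]'

```text
time_s: 4.7
position: [0.4945, -0.3398, 0.077]
tcp_rot: [[0.306, 0.952, -0.0], [0.952, -0.306, 0.0], [0.0, -0.0, -1.0]]
force: [-0.1, 0.1, -0.4]
opening: 0.136
```

Request:
send_rows --moves '[[[0, 0, 0, 0, 0, 0, -1], [0, 0, 0, 0, 0, -0.5, -1], [0, 0, 0, 0, 0, -1.5, -1], [0, 0, 0, 0, 0, -2, -1], [0, 0, 0, 0, 0, -2, -1]]]'

```text
time_s: 5.2
position: [0.4943, -0.3396, 0.1377]
tcp_rot: [[0.306, 0.952, -0.001], [0.952, -0.306, 0.001], [0.0, -0.001, -1.0]]
force: [0.7, 0.1, -1.1]
opening: 0.134
```

Request:
send_rows --moves '[[[0, 0, 0, 0, 0, -3.5, -1], [0, 0, 0, 0, 0, -4, -1], [0, 0, 0, 0, 0, -3, -1], [0, 0, 0, 4, -0.9, 0, -1], [0, 0, 0, 4, -0.9, 0, -1]]]'

```text
time_s: 5.7
position: [0.5023, -0.2586, 0.2439]
tcp_rot: [[0.309, 0.951, 0.003], [0.951, -0.309, -0.002], [-0.001, 0.004, -1.0]]
force: [-0.4, 0.1, -0.9]
opening: 0.136
```

Request:
send_rows --moves '[[[0, 0, 0, 4, -0.9, 0, -1], [0, 0, 0, 4, -0.9, 0, -1], [0, 0, 0, 4, -0.9, 0, -1], [0, 0, 0, 4, -0.9, 0, -1], [0, 0, 0, 4, -0.9, 0, -1]]]'

```text
time_s: 6.2
position: [0.52, -0.0523, 0.2425]
tcp_rot: [[0.306, 0.952, 0.0], [0.952, -0.306, -0.0], [0.0, 0.0, -1.0]]
force: [1.1, -0.0, -1.4]
opening: 0.138
```

Request:
send_rows --moves '[[[0, 0, 0, 4, -0.9, 0, -1], [0, 0, 0, 4, -0.9, 0, -1], [0, 0, 0, 4, -0.9, 0, -1], [0, 0, -8, 0, 0, 0, -1], [0, 0, -8, 0, 0, 0, -1]]]'

```text
time_s: 6.7
position: [0.5308, 0.0703, 0.2424]
tcp_rot: [[0.023, 1.0, 0.0], [1.0, -0.023, -0.0], [-0.0, 0.0, -1.0]]
force: [0.1, -1.4, -0.6]
opening: 0.138
```

Request:
send_rows --moves '[[[0, 0, -8, 0, 0, 0, -1], [0, 0, -8, 0, 0, 0, -1], [0, 0, -1.5, 0, 0, 0, -1], [0, 0, 0, 0, 0, 0, -1], [0, 0, 0, 0, 0, 0, -1]]]'

```text
time_s: 7.2
position: [0.5312, 0.0685, 0.2422]
tcp_rot: [[-0.268, 0.963, 0.0], [0.963, 0.268, 0.0], [-0.0, 0.0, -1.0]]
force: [-0.3, -0.3, 0.2]
opening: 0.139
```

```bash
python3 - <<'E'
from h import *
go([.532,.074,.2],15.7)
m=cam("wrist");np.savez("m3",K=m[0],T=m[1]);im=capture("wrist");cv2.imwrite("pics/w3.png",im)
x,r,s=tool()
print("lock",proj("wrist",[.532,.074,.09],m),"tip",proj("wrist",x-[0,0,.027+.034],m),"org",proj("wrist",x-[0,0,.027],m))
for t in("keyway","key_tip","key"):print(t,[(np.round(d["location"],3).tolist(),round(d["p"],2)) for d in spot_in("wrist",t)[:3]])
c=proj("wrist",x-[0,0,.09],m)[0];x0,y0=(c-[100,75]).astype(int).clip(0);print(x0,y0)
cv2.imwrite("pics/w3c.png",cv2.resize(im[y0:y0+150,x0:x0+200],None,fx=4,fy=4,interpolation=3))
E
```

```text
t 7.2 pos [0.5312 0.0685 0.2422] yaw 15.56 z [ 1.e-04  0.e+00 -1.e+00] F [-0.3 -0.3  0.2] op 0.139 j [ -4.6  21.9  93.6   0.   64.4 -20.2]
shift cm [0.51 0.23 4.22]
turn [ 0.    0.   -0.14]
turn [ 0.0000e+00 -1.0000e-02  1.7986e+02]
lock [[327.1657348  218.72001232]] tip [[323.6324064  255.26184034]] org [[323.09478321 273.638561  ]]
keyway [([0.579, 0.127, 0.084], 0.55)]
key_tip [([0.527, 0.068, 0.271], 0.9)]
key [([0.534, 0.07, 0.272], 0.79), ([0.607, 0.134, 0.088], 0.27)]
223 168
```

View pics/w3c.png

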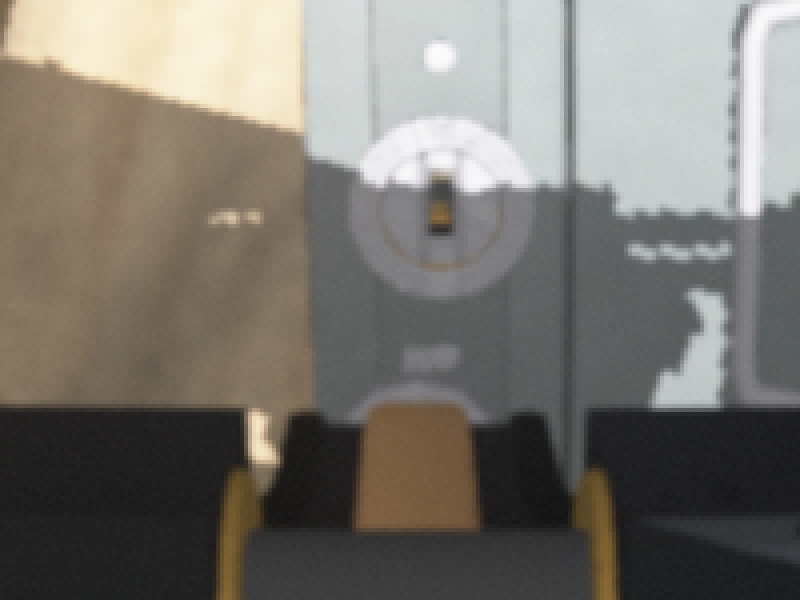

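The lock face is at crop (442,206), with the slot centred at (441,204) and running vertically in the picture. The held grip is centred on column 418, with the ferrule arc just above it at row ~385.

```bash
python3 - <<'E'
from h import *
d=np.load("m3.npz");m=(d["K"],d["T"]);o=np.array([223,168])-.375
f=lambda pts,z:onplane("wrist",np.array(pts)/4+o,z,m)
print("lock",f([[442,206],[441,204]],.09).round(4))
for a,b in(([567,5],[573,395]),([372,5],[378,395]),([503,5],[509,395])):
    S=f([a,b],.09);v=S[0]-S[1];print("box y yaw",np.degrees(np.arctan2(v[1],v[0])),S.round(4).tolist())
x,r,_=tool();t=np.linspace(0,2*np.pi,200)
for dx in(-.002,-.001,0,.001,.002):
    c=x+r@[dx,0,-.0]; 
    P=(proj("wrist",np.c_[c[0]+.0115*np.cos(t),c[1]+.0115*np.sin(t),np.full(200,x[2]-.021)],m)-o)*4
    print(dx,"top",P[P[:,1].argmin()].round(1),"xr",P[:,0].min().round(1),P[:,0].max().round(1))
g=(proj("wrist",[x+r@[.0145,sy,-(.045)] for sy in(-.006,.006)],m)-o)*4;print("grip top edge",g.round(1))
E
```

```text
lock [[0.537  0.075  0.09  ]
 [0.5367 0.0754 0.09  ]]
box y yaw 107.68413482352607 [[0.5507, 0.1239, 0.09], [0.5769, 0.0416, 0.09]]
box y yaw 106.07509805243745 [[0.5111, 0.1127, 0.09], [0.535, 0.03, 0.09]]
box y yaw 107.15211245847625 [[0.5377, 0.1201, 0.09], [0.5631, 0.0378, 0.09]]
-0.002 top [402.4 370.3] xr 314.2 489.2
-0.001 top [402.3 362.9] xr 314.0 489.3
0 top [402.3 355.5] xr 313.8 489.5
0.001 top [402.3 348. ] xr 313.6 489.6
0.002 top [402.2 340.6] xr 313.5 489.7
grip top edge [[323.4 547.8]
 [463.1 547.9]]
```

Request:
send_rows --moves '[[[0, 0, -1.2, 0, 0, 0, -1], [0, 0, 0, 0.6, 0.5, 2.6, -1], [0, 0, 0, 0, 0, 3, -1], [0, 0, 0, 0, 0, 2, -1], [0, 0, 0, 0, 0, 0, -1]]]'

```text
time_s: 7.9
position: [0.532, 0.0759, 0.1634]
tcp_rot: [[-0.291, 0.957, -0.007], [0.957, 0.291, 0.0], [0.002, -0.006, -1.0]]
force: [-1.3, 0.8, -0.2]
opening: 0.136
```

```bash
python3 - <<'E'
from h import *
go([.5347,.0748,.166],16.7)
im=capture("scene");x,r,s=tool();o=proj("scene",x-[0,0,.061])[0];L=proj("scene",[.5347,.0748,.09])[0]
x0,y0=(o-[40,45]).astype(int);print("tip",(o-[x0,y0])*8,"lock",(L-[x0,y0])*8,"ferr",(proj("scene",x-[0,0,.027])[0]-[x0,y0])*8)
A=cv2.resize(im[y0:y0+70,x0:x0+80],None,fx=8,fy=8,interpolation=3)
cv2.imwrite("pics/s4.png",A)
m=cam("wrist");np.savez("m4",K=m[0],T=m[1]);w=capture("wrist");cv2.imwrite("pics/w4.png",w);print("wrist tip",proj("wrist",x-[0,0,.061],m),"lock",proj("wrist",[.5347,.0748,.09],m))
E
```

```text
t 7.9 pos [0.532  0.0759 0.1634] yaw 16.9 z [-6.7e-03  4.0e-04 -1.0e+00] F [-1.3  0.8 -0.2] op 0.136 j [ -3.8  28.3  97.8  -0.   54.3 -20.7]
shift cm [-0.18  0.22 -0.26]
turn [-0.36 -0.13  0.2 ]
turn [   0.21   -0.57 -179.79]
tip [324.8470945  367.15538983] lock [331.07258345 411.42617746] ferr [314.53946307 249.50792894]
wrist tip [[323.90758722 255.31209421]] lock [[325.62634291 251.09160718]]
```

View pics/s4.png

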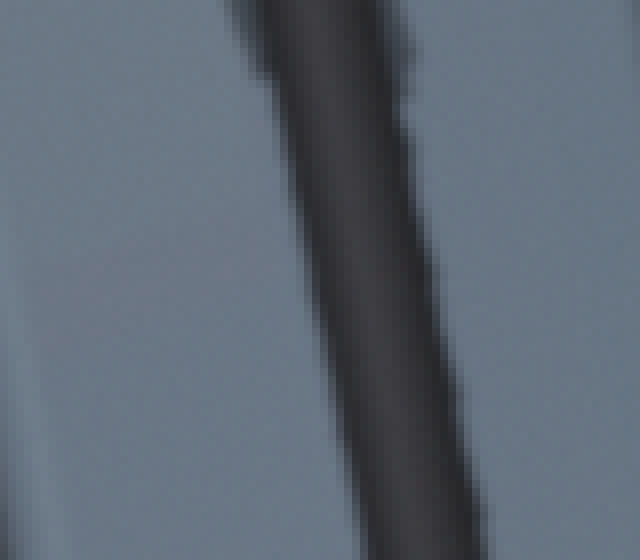

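The arm blocks the scene view here. I'll let it settle and use the wrist view.

Request:
send_rows --moves '[[[0, 0, 0, 0, 0, 0, -1], [0, 0, 0, 0, 0, 0, -1], [0, 0, 0, 0, 0, 0, -1], [0, 0, 0, 0, 0, 0, -1], [0, 0, 0, 0, 0, 0, -1]]]'

```text
time_s: 8.5
position: [0.5344, 0.0757, 0.1664]
tcp_rot: [[-0.29, 0.957, 0.001], [0.957, 0.29, -0.0], [-0.0, 0.001, -1.0]]
force: [-0.6, 0.5, -1.1]
opening: 0.138
```

```bash
python3 - <<'E'
from h import *
go([.5347,.0748,.166],16.7)
x,r,s=tool();m=cam("wrist");np.savez("m4",K=m[0],T=m[1]);w=capture("wrist");cv2.imwrite("pics/w4.png",w)
x0,y0=245,190;o=np.array([x0,y0]);q=lambda P:((proj("wrist",P,m)-o)*6).round(0).tolist()
print("tip",q(x-[0,0,.061]),"org",q(x-[0,0,.027]),"lock",q([.5347,.0748,.09]))
cv2.imwrite("pics/w4c.png",cv2.resize(w[y0:y0+95,x0:x0+130],None,fx=6,fy=6,interpolation=3))
E
```

```text
t 8.5 pos [0.5344 0.0757 0.1664] yaw 16.88 z [ 7.e-04 -0.e+00 -1.e+00] F [-0.6  0.5 -1.1] op 0.138 j [ -3.8  28.1  97.7   0.   54.3 -20.7]
shift cm [-0.1  -0.    0.04]
turn [0.04 0.01 0.18]
turn [-2.0000e-02  6.0000e-02 -1.7982e+02]
tip [[472.0, 391.0]] org [[469.0, 501.0]] lock [[473.0, 359.0]]
```

View pics/w4c.png

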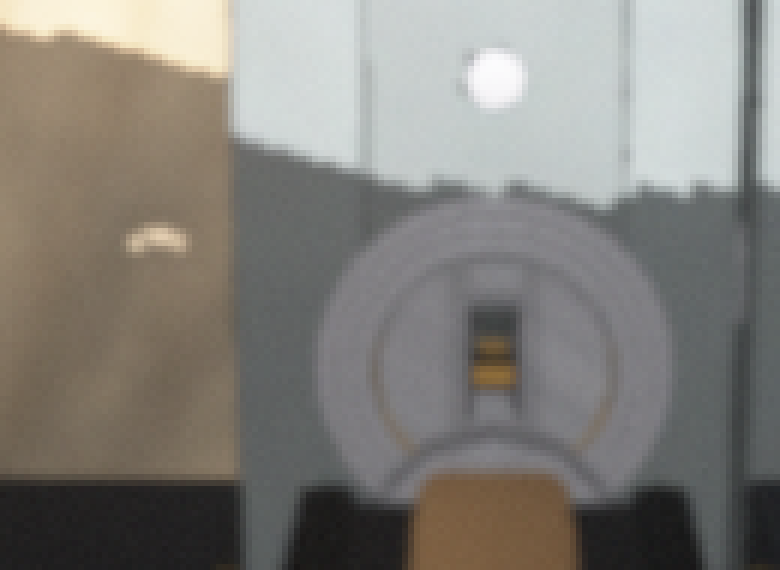

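The lock ring is centred at about (494,370), with the slot at col 494. The grip and ferrule are centred on col 494–495, so lateral alignment and yaw are good. The tip now goes into the mouth.

Request:
send_rows --moves '[[[0, 0, 0, 0.1, 0.03, 0.5, -1], [0, 0, 0, 0, 0, 0.5, -1], [0, 0, 0, 0, 0, 0.4, -1], [0, 0, 0, 0, 0, 0.4, -1], [0, 0, 0, 0, 0, 0.3, -1]]]'

```text
time_s: 9.05
position: [0.5341, 0.0768, 0.1444]
tcp_rot: [[-0.29, 0.957, -0.001], [0.957, 0.29, 0.0], [0.0, -0.001, -1.0]]
force: [0.7, 0.0, -0.5]
opening: 0.137
```

Request:
send_rows --moves '[[[0, 0, 0, 0, 0, 0.3, -1], [0, 0, 0, 0, 0, 0.2, -1], [0, 0, 0, 0, 0, 0, -1], [0, 0, 0, 0, 0, 0, -1], [0, 0, 0, 0, 0, 0, -1]]]'

```text
time_s: 9.55
position: [0.5344, 0.0768, 0.1402]
tcp_rot: [[-0.29, 0.957, 0.0], [0.957, 0.29, -0.0], [-0.0, 0.0, -1.0]]
force: [-0.0, 0.1, -0.9]
opening: 0.132
```

```bash
python3 - <<'E'
from h import *
go([.5347,.0748,.117],16.7);print(tool()[2]["moment"].round(2))
E
```

```text
t 9.55 pos [0.5344 0.0768 0.1402] yaw 16.88 z [ 4.e-04 -0.e+00 -1.e+00] F [-0.   0.1 -0.9] op 0.132 j [ -3.7  30.3  98.9   0.   50.8 -20.6]
shift cm [-0.2  -0.03  2.32]
turn [0.02 0.01 0.18]
turn [-1.0000e-02  3.0000e-02 -1.7982e+02]
[ 0.02 -0.09 -0.03]
```

The tip is about 11 mm inside with no side force. Now I'll press while twisting to and fro.

Request:
send_rows --moves '[[[0, 0, 5, 0, 0, 0.25, -1], [0, 0, -5, 0, 0, 0.25, -1], [0, 0, -5, 0, 0, 0.25, -1], [0, 0, 5, 0, 0, 0.25, -1], [0, 0, 5, 0, 0, 0.2, -1]]]'

```text
time_s: 10.05
position: [0.5344, 0.0769, 0.1282]
tcp_rot: [[-0.202, 0.979, 0.001], [0.979, 0.202, 0.0], [0.0, 0.001, -1.0]]
force: [0.2, 1.1, 1.0]
opening: 0.135
```

Request:
send_rows --moves '[[[0, 0, -5, 0, 0, 0.2, -1], [0, 0, -5, 0, 0, 0.2, -1], [0, 0, 5, 0, 0, 0.2, -1], [0, 0, 5, 0, 0, 0.2, -1], [0, 0, -5, 0, 0, 0.2, -1]]]'

```text
time_s: 10.55
position: [0.535, 0.0767, 0.1195]
tcp_rot: [[-0.291, 0.957, 0.002], [0.957, 0.291, -0.001], [-0.001, 0.002, -1.0]]
force: [-0.7, -1.1, 4.2]
opening: 0.135
```

Request:
send_rows --moves '[[[0, 0, -5, 0, 0, 0.15, -1], [0, 0, 5, 0, 0, 0.1, -1], [0, 0, 5, 0, 0, 0.1, -1], [0, 0, -5, 0, 0, 0.1, -1], [0, 0, 0, 0, 0, 0, -1]]]'

```text
time_s: 11.05
position: [0.535, 0.0768, 0.1167]
tcp_rot: [[-0.292, 0.956, 0.003], [0.956, 0.292, -0.0], [-0.001, 0.002, -1.0]]
force: [-4.3, -0.0, 17.7]
opening: 0.138
```

Home depth is reached: TCP at 0.1167 against 0.117 expected, and it now bears at 18 N. Turning clockwise.

Request:
send_rows --moves '[[[0, 0, 5, 0, -0.03, -0.05, -1], [0, 0, 8, 0, 0, 0, -1], [0, 0, 8, 0, 0, 0, -1], [0, 0, 8, 0, 0, 0, -1], [0, 0, 8, 0, 0, 0, -1]]]'

```text
time_s: 11.55
position: [0.5362, 0.0768, 0.1168]
tcp_rot: [[0.349, 0.937, 0.006], [0.937, -0.349, -0.0], [0.002, 0.006, -1.0]]
force: [-0.0, 0.2, 12.7]
opening: 0.136
```

```bash
python3 - <<'E'
from h import *
go([.5347,.0748,.117],-82);print(tool()[2]["moment"].round(2))
E
```

```text
t 11.55 pos [0.5362 0.0768 0.1168] yaw -20.42 z [ 5.9e-03 -2.0e-04 -1.0e+00] F [-0.   0.2 12.7] op 0.136 j [-3.7 32.5 99.9  0.  47.3 16.7]
shift cm [-0.24 -0.07 -0.02]
turn [ 0.23 -0.27 61.58]
turn [   0.3     0.27 -118.42]
[0.02 0.14 0.05]
```

Turning smoothly, forces small. Continuing to the stop.

Request:
send_rows --moves '[[[0, 0, 8, 0, 0, 0, -1], [0, 0, 8, 0, 0, 0, -1], [0, 0, 8, 0, 0, 0, -1], [0, 0, 8, 0, 0, 0, -1], [0, 0, 8, 0, 0, 0, -1]]]'

```text
time_s: 12.05
position: [0.5377, 0.0755, 0.1169]
tcp_rot: [[0.869, 0.495, 0.009], [0.495, -0.869, -0.003], [0.006, 0.007, -1.0]]
force: [1.1, -4.0, 10.7]
opening: 0.133
```

Request:
send_rows --moves '[[[0, 0, 8, 0, 0, 0, -1], [0, 0, 6, 0, 0, 0, -1], [0, 0, 4, 0, 0, 0, -1], [0, 0, 2, 0, 0, 0, -1], [0, 0, 0, 0, 0, 0, -1]]]'

```text
time_s: 12.55
position: [0.538, 0.0746, 0.1169]
tcp_rot: [[0.985, 0.173, 0.009], [0.173, -0.985, -0.004], [0.008, 0.005, -1.0]]
force: [1.7, -5.1, 10.1]
opening: 0.136
```

```bash
python3 - <<'E'
from h import *
go([.5347,.0748,.117],-82);print(tool()[2]["moment"].round(2))
w=capture("wrist");cv2.imwrite("pics/w5.png",w)
t=capture("top")
a=cv2.resize(w[150:400,180:480],None,fx=1.6,fy=1.6);b=cv2.resize(t[140:280,130:270],(400,400),interpolation=3)
o=np.zeros((400,880,3),np.uint8);o[:,:480]=a;o[:,480:]=b;cv2.imwrite("pics/f5.png",o[:,:800])
E
```

```text
t 12.55 pos [0.538  0.0746 0.1169] yaw -80.05 z [ 0.0092 -0.004  -0.9999] F [ 1.7 -5.1 10.1] op 0.136 j [-3.8 32.5 99.8 -0.3 47.2 76.4]
shift cm [-0.33 -0.07 -0.02]
turn [ 0.31 -0.49  1.95]
turn [   0.76    0.48 -178.04]
[-1.06 -0.12  0.05]
```

View pics/f5.png

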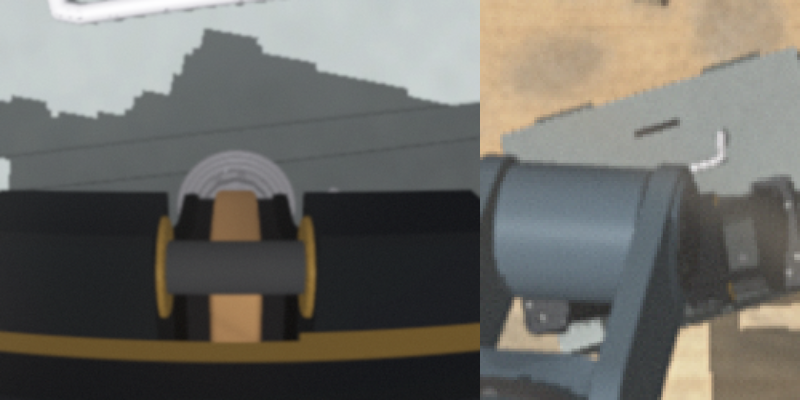

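The key is held with the ferrule on the lock face. The turn so far is 97°, and the lid may still be rising. I'll turn a few degrees more to load the stop and wait for the lid.

Request:
send_rows --moves '[[[0, 0, 3, 0, 0.1, 0, -1], [0, 0, 3, 0, 0, 0, -1], [0, 0, 2, 0, 0, 0, -1], [0, 0, 0, 0, 0, 0, -1], [0, 0, 0, 0, 0, 0, -1]]]'

```text
time_s: 13.15
position: [0.5381, 0.0741, 0.1169]
tcp_rot: [[0.999, 0.035, 0.009], [0.035, -0.999, -0.003], [0.009, 0.004, -1.0]]
force: [0.7, -4.1, 10.6]
opening: 0.134
```

```bash
python3 - <<'E'
from h import *
go([.5347,.0748,.117],-88);print(tool()[2]["moment"].round(2))
E
```

```text
t 13.15 pos [0.5381 0.0741 0.1169] yaw -88.0 z [ 0.0091 -0.0033 -1.    ] F [ 0.7 -4.1 10.6] op 0.134 j [-3.9 32.5 99.8 -0.2 47.2 84.3]
shift cm [-0.34 -0.08 -0.02]
turn [ 0.21 -0.51  0.  ]
turn [   0.81    0.32 -180.  ]
[-0.8  -0.11  0.22]
```

Moment about z rose from 0.05 to 0.22 N m, so the stop is loaded. I'll add two degrees, wait, and check the lid.

Request:
send_rows --moves '[[[0, 0, 2, 0, 0, 0, -1], [0, 0, 0, 0, 0, 0, -1], [0, 0, 0, 0, 0, 0, -1], [0, 0, 0, 0, 0, 0, -1], [0, 0, 0, 0, 0, 0, -1]]]'

```text
time_s: 13.65
position: [0.5381, 0.074, 0.1169]
tcp_rot: [[1.0, 0.001, 0.009], [0.001, -1.0, -0.004], [0.009, 0.004, -1.0]]
force: [1.0, -4.2, 10.5]
opening: 0.135
```

Request:
send_rows --moves '[[[0, 0, 0, 0, 0, 0, -1], [0, 0, 0, 0, 0, 0, -1], [0, 0, 0, 0, 0, 0, -1], [0, 0, 0, 0, 0, 0, -1], [0, 0, 0, 0, 0, 0, -1]]]'

```text
time_s: 14.15
position: [0.5381, 0.074, 0.1169]
tcp_rot: [[1.0, 0.001, 0.009], [0.001, -1.0, -0.004], [0.009, 0.004, -1.0]]
force: [0.7, -4.1, 9.9]
opening: 0.136
```

Request:
send_rows --moves '[[[0, 0, 0, 0, 0, 0, -1], [0, 0, 0, 0, 0, 0, -1], [0, 0, 0, 0, 0, 0, -1], [0, 0, 0, 0, 0, 0, -1], [0, 0, 0, 0, 0, 0, -1]]]'

```text
time_s: 14.65
position: [0.5381, 0.074, 0.1169]
tcp_rot: [[1.0, 0.001, 0.009], [0.001, -1.0, -0.004], [0.009, 0.004, -1.0]]
force: [0.5, -4.3, 10.6]
opening: 0.138
```

```bash
python3 - <<'E'
from h import *
go([.5347,.0748,.117],-88);print(tool()[2]["moment"].round(2))
w=capture("wrist");cv2.imwrite("pics/w6.png",w)
s=capture("scene");s0=cv2.imread("pics/scene0.png")
a=cv2.resize(w[100:400,160:480],(427,400));b=cv2.resize(s[215:325,110:260],(370,271),interpolation=3);c=cv2.resize(s0[215:325,110:260],(370,271),interpolation=3)
o=np.zeros((545,800,3),np.uint8);o[:400,:427]=a;o[:271,430:]=b;o[274:,430:]=c;cv2.imwrite("pics/f6.png",o)
E
```

```text
t 14.65 pos [0.5381 0.074  0.1169] yaw -89.97 z [ 0.0091 -0.0035 -1.    ] F [ 0.5 -4.3 10.6] op 0.138 j [-3.9 32.5 99.8 -0.2 47.2 86.3]
shift cm [-0.34 -0.08 -0.01]
turn [ 0.21 -0.52 -1.97]
turn [ -0.8   -0.33 178.03]
[-0.84 -0.11  0.3 ]
```

View pics/f6.png

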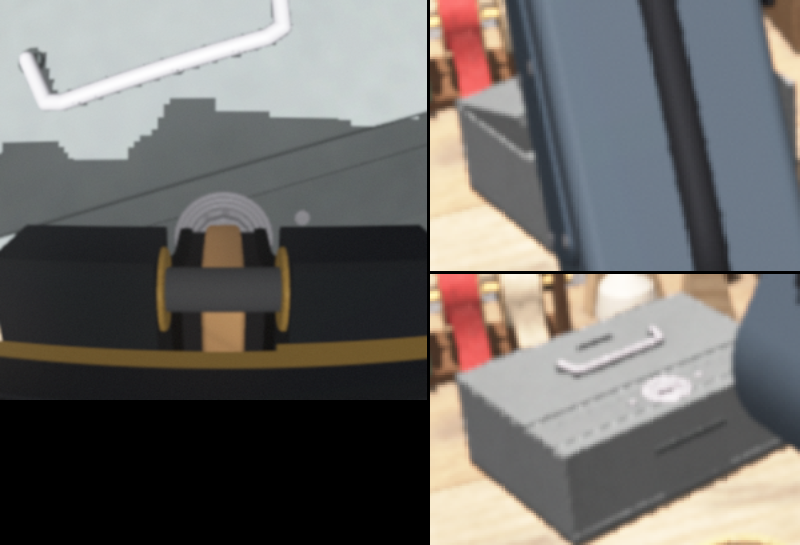

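The scene crop (top right) shows a wedge along the box's left edge that was not there before, suggesting the lid is up. I'll verify it with projections of the lid's edge in the wrist picture.

```bash
python3 - <<'E'
from h import *
a=np.radians(16.8);bx=np.array([np.cos(a),np.sin(a),0]);by=np.array([-np.sin(a),np.cos(a),0])
L=np.array([.5352,.074,.09])   # keyway; origin of box x=-57
s=lambda p:((p-[160,100])*[427/320,400/300]).round(0)
def pt(d,y,lid,h=0): # d behind lid front edge
    X=.028+.114-(.114-d)*np.cos(lid)-h*np.sin(lid)*-1*0; Z=(.114-d)*np.sin(lid)+h
    return L+X*bx+y*by+[0,0,Z]
for lid in(0,.15,.29):
    print(lid,"edge",s(proj("wrist",[pt(0,y,lid) for y in(-.06,.0,.06)])).tolist(),"bail front",s(proj("wrist",[pt(.037,y,lid,.008) for y in(-.03,.03)])).tolist())
print("strip front line",s(proj("wrist",[L+.018*bx+y*by for y in(-.06,0,.06)])).tolist())
q=lambda P:((proj("scene",P)-[110,215])*370/150+[430,0]).round(0).tolist()
for lid in(0,.29):print("scene lid left edge",q([pt(d,.115,lid) for d in(0,.05,.114)]))
E
```

```text
0 edge [[349.0, 137.0], [203.0, 180.0], [65.0, 220.0]] bail front [[251.0, 66.0], [96.0, 115.0]]
0.15 edge [[360.0, 140.0], [200.0, 187.0], [51.0, 231.0]] bail front [[252.0, 64.0], [88.0, 116.0]]
0.29 edge [[370.0, 138.0], [195.0, 189.0], [34.0, 237.0]] bail front [[252.0, 57.0], [77.0, 113.0]]
strip front line [[355.0, 161.0], [210.0, 203.0], [74.0, 242.0]]
scene lid left edge [[524.0, 152.0], [491.0, 128.0], [452.0, 99.0]]
scene lid left edge [[515.0, 114.0], [487.0, 107.0], [452.0, 99.0]]
```

```bash
python3 - <<'E'
from h import *
s=capture("scene");s0=cv2.imread("pics/scene0.png");w=cv2.imread("pics/w6.png")
f=lambda i:cv2.resize(i[240:300,115:175],(400,400),interpolation=3)
g=cv2.resize(w[170:290,160:480],(533,200),interpolation=3)
o=np.zeros((600,800,3),np.uint8);o[:400,:400]=f(s);o[:400,400:]=f(s0);o[400:,:533]=g;cv2.imwrite("pics/f7.png",o)
E
```

```text
(no output)
```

View pics/f7.png

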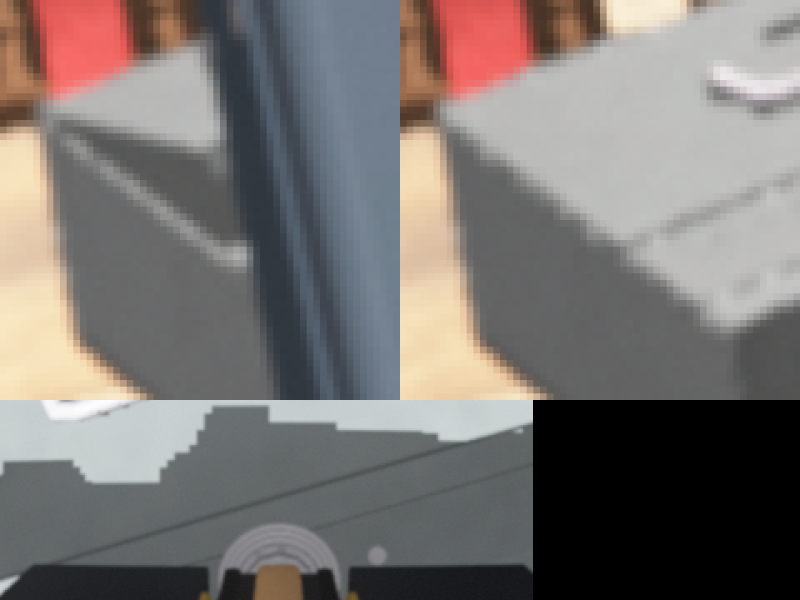

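The lid is clearly ajar: there is a wedge between box rim and lid on the left, which the closed picture on the right does not show. The stop is loaded at 0.30 N m and steady, so I'm handing in.

```bash
python3 -c "
from rig import *
print(bot.hand_in()); s=readout.read_state(); print(s['time_s'],s['position'].round(4),s['force'].round(1),s['moment'].round(2))"
```

```text
the job is handed in; nothing more can be done
None
the job is handed in; nothing more can be done
```

The cash box is open: the lid is ajar, and the arm is still holding the key fully turned in the lock. I took the wooden-grip key from the stand, worked it home with small twists while pressing, and turned it clockwise to its stop. The job was handed in about 15 s in, out of the 69 s allowed.

**Last checks**
- **Key home:** the tool was at 0.1169 m, against 0.117 m expected with the ferrule on the lock's face, bearing on it with about 10 N.
- **Turn:** the hand turned about 107°, where about 97° should be enough. Past 97° the twisting resistance rose from 0.05 to 0.30 N m and held steady, which fits a key pressed against the stop. I could not read the plug's angle directly.
- **Lid:** the scene picture shows an open wedge between the box rim and the lid, matching the predicted edge for about 0.29 rad. The wrist picture alone could not confirm this.

**What disagreed:** the wrist camera read about 2 mm off sideways, and the key seems to sit about 3 mm off-centre in the fingers. That leaves a steady side force of about 4 N in the lock. I steered clear of the screwdriver and the other things, but took no final picture of the stand to confirm they had not moved. Reading the state after hand-in was refused.

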